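# Set and lock the thickness dial of the saddle sander

### The arm

A 6-joint arm with a two-finger parallel gripper is mounted at the origin on the work surface. World frame = base frame: x ahead of the robot, y to its left, z up, the work surface at z = 0. Lengths are in m, angles in rad, forces in N, time in s.
With the tool pointing down it reaches from about 0.375 to 0.9 m from the base axis. Payload 3.1 kg.
Tool frame: the origin (TCP) lies at the very end of the fingers, on their centre line; the grasp point (between the pads) lies 19 mm behind it (grip_depth is the distance from the TCP to the grasp point, in m); z points along the fingers, y is the line along which they close (so a half turn about z gives the same grasp; the last joint's range is limited). The gripper opens to 85 mm and grips with 20 to 120 N. Pads are 22 mm wide; open, the fingers measure 114 mm over their backs; the gripper's body (76 mm by 85 mm) begins 54 mm behind the grasp point. The pads swing forward as they close: fully open they stand 13 mm farther back than shut.
Start: joints at [-1.458, 0.527, 1.433, -0, 1.181, -0.178], TCP at [0.179, -0.599, 0.231] pointing down, gripper open.
Joint ranges: [-3.08, 3.08], [-0.75, 2.2], [0.22, 2.44], [-1.43, 4.57], [0, 2.65], [-2.85, 2.85]. Speed limits (rad/s): [2.79, 2.79, 3.14, 3.14, 3.14, 3.14].

### API

Orientations are given as a unit quaternion [x, y, z, w].
In Python, from station import * gives the robot as it stands.
- The arm moves only by the tool apply_moves, never from a script. Its argument "plan" is a list of rows, each a list of 7 numbers: the shift along the tool's x, y, z in m, then the turn, a rotation vector about the tool's x, y, z in rad, then the gripper command: -1 is fully open, 1 is shut, values between are in proportion. In form: [[dx, dy, dz, wx, wy, wz, jaw], ...]. A call has 1 to 8 rows; each row shifts and turns the commanded pose from where the row before left it, along the tool's axes as they then stand; what a row does not reach is not made up. A row lasts 1/8 s, in which the tool goes at most 62.5 mm and 10.7 degrees, less where a joint would pass 70% of its speed; a pose out of reach is approached as far as the arm can. A call is refused whole if a number of a shift passes 0.0625 or a number of a turn 0.188, either way. A call with a gripper value outside its range is refused whole. The fingers move at their own pace and stop on an object; "force" is the grip in N (left out, the last holds). Time passes only in rows, so rows that do not move let the fingers close. It gives the time, the measured TCP pose, the force, the opening and the grip force at its end, in the units of the state.
- sense(): the state, without advancing time (a new reading comes with each control period).
- snapshot(name): name is "side" or "top"; returns the picture (420x560x3 uint8, red, green, blue); there is no depth.
- calibration(name): a dict with "camera_matrix" (3x3 intrinsics, pixels), "R" (3x3) and "t" (3): a world point X has camera coordinates R X + t. Camera axes: x right, y down, z forward; pixel columns grow to the right and rows downward; lengths in m; the calibration is good to about 2 mm. A picture is of the moment at which its call begins. calibration takes no time and is no camera call.
- sign_off(): hands the job in; it is judged then, once.
The state is a dict: "t": time; "q": joint angles; "qd": joint speeds; "tau": joint torques, N m; "tcp_pos": TCP position; "tool_rot": TCP orientation; "force": force on the tool from outside, world axes, zero at the start; "ft_torque": the same for the moment, N m; "finger_gap": opening from 0.0 (shut) to 1.0 (fully open); "gripper_force": force on a finger pad.
Only numpy, scipy, OpenCV 4.12 (cv2) and the standard library are available. Lean on these libraries where they do the work, as an engineer would, in place of code of your own. Each camera call takes 0.05 s, during which the arm holds its last target. There are 200 camera calls.

### The job

Set the thickness on the little green bench sander: turn the black dial until its white nose points at the red mark, then swing the orange tab of the lock ring underneath clockwise until the ring comes up against its seat and nips up tight. Tighten it firmly by feel (about 14 N of push on the tab) but do not force it, leave the dial on the mark, and leave the other things on the bench alone.

Things in the scene. Friction and masses are not known exactly. Their poses are not given: they have to be found in the camera images.
- sander: Green bench drum sander, fixed: 200 (x) x 240 (y) x 110 mm tall, motor stub on its +y side. Origin: centre of its underside; x, y along its sides, z up. The upright axis shared by dial and lock ring passes through this origin. Its flat top, 110 mm above the bench, carries a round scale plate of radius 70 mm.
- dial_grip (a point): On the dial's axis, 153 mm above the bench: the height to grip. The black grip bar (44 mm long, 14 mm thick, 139 to 163 mm above the bench) lies along the line from the axis to the nose; under it is a round skirt, radius 26 mm, 133 to 139 mm up. The dial turns stiffly (0.1 N m) and stays put. Reaching the mark takes 0.4 to 1.5 rad clockwise seen from above.
- dial_nose (a point): Tip of the white nose on the dial's skirt, 32 mm out from the axis, 136 mm above the bench; it turns with the dial.
- mark_point (a point): The inner point of the red mark: the place on the scale plate, 32 mm out from the axis, over which the nose's tip must stand. The red T-shaped mark itself lies flat just outside it, from 36 to 61 mm out, 4 mm thick.
- lock_tab (a point): Centre (128 mm up) of the orange tab of the lock ring, 58 mm out from the axis: 16 mm radially, 12 mm thick along its swing, 114 to 142 mm above the bench, on a steel arm 12 mm wide. Free, it swings with 1 to 2 N. After 1.0 to 1.4 rad clockwise seen from above, at an unmarked place that differs each time, it meets its seat.
- lock_ring: The steel lock ring, coaxial with the dial and under it: radius 32 mm, 118 to 128 mm above the bench; origin on the axis. Past its seat it yields stiffly: about 6 N of push at the tab starts it, then 1.8 N more per mm. It counts as tight from about 9 N and is strained above 18 N. Let go, it springs back a little and stays tight.

How it is judged:
On the way, in this order (a step that is already met when the one before it is completed fails the run):
1. the dial's nose stands at the red mark while the lock is still loose (lock_core_c1: a nub hidden under the ring, 26 mm from the axis, that moves only as the lock yields under load) (horizontal distance between dial_nose and mark_point below 0.004 m and distance of lock_core_c1 from where it was at the start of the episode below 0.0004 m), for 0.3 s.
2. the lock ring has been driven tight against its seat (distance of lock_core_c1 from where it was at the start of the episode above 0.00075 m), for 0.2 s.
At the end, for the whole second after the job is handed in: the tip of the dial's nose is within 4 mm of the red mark's point seen from above (about 7 degrees), the lock ring is tight (its lock has yielded at least 0.03 rad past first contact, which takes about 9 N at the tab) and its tab has not been swung back from the seat by more than about 7 degrees (horizontal distance between dial_nose and mark_point below 0.004 m and distance of lock_core_c1 from where it was at the start of the episode above 0.00075 m and horizontal distance between lock_core_c1 and lock_tab below 0.0665 m); the robot touches nothing.
It fails at once if the lock is strained (more than about 18 N of push at the tab) (distance of lock_core_c1 from where it was at the start of the episode above 0.0031 m).
It fails at once if a loose thing on the bench is moved by more than 25 mm (distance of any of glue_bottle, filler_can, belt_a, belt_b, sanding_block, saddle_blank, screwdriver from where it was at the start of the episode above 0.025 m).
It also fails if it takes over 67 s, if anything falls off the work surface, if the arm or the gripper's body presses on something with over 40 N, if the wrist force passes 120 N, or if a joint passes its speed limit or range.

## Working session

There is one attempt and no reset: what is moved stays moved. The work goes in short steps, Python scripts to look and compute and a tool call to move; the robot and the scene stay as the last step left them, time stands still between calls to the robot, and variables do not carry over. Pictures are saved under pics/ and viewed, at most 10 in all, crops included, and the job is handed in when it is done.

Besides the shell and the picture viewer there is one more tool, called after "Call:" by a JSON object that holds its "api" and its "payload", one argument or row to a line. apply_moves: Moves the arm, as the interface text tells. Its arguments: {"type":"object","properties":{"plan":{"type":"array"},"force":{"type":"number"}},"required":["plan"]}

```bash
mkdir -p pics; python3 - <<'E'
from station import *
import cv2
for n in("top","side"):
    im=snapshot(n); cv2.imwrite(f"pics/{n}0.png",im[:,:,::-1]); c=calibration(n); print(n,c)
print(sense())
E
```

```text
top {'camera_matrix': array([[489.77863389,   0.        , 265.14284248],
       [  0.        , 489.77863389, 212.35430777],
       [  0.        ,   0.        ,   1.        ]]), 'R': array([[ 0.01312767, -0.99905848, -0.04134999],
       [-0.98905878, -0.00689718, -0.14736061],
       [ 0.14693667,  0.04283207, -0.98821811]]), 't': array([0.04568714, 0.59106245, 0.67662786])}
side {'camera_matrix': array([[420.73978158,   0.        , 277.72353863],
       [  0.        , 420.73978158, 207.88227316],
       [  0.        ,   0.        ,   1.        ]]), 'R': array([[-9.52766137e-01, -3.03704844e-01,  2.35063015e-04],
       [-2.25086826e-01,  7.05609972e-01, -6.71900654e-01],
       [ 2.03893620e-01, -6.40217100e-01, -7.40641247e-01]]), 't': array([0.56216788, 0.19911816, 0.63788254])}
{'t': 0.1, 'q': array([-1.45852017e+00,  5.28361160e-01,  1.43375438e+00, -2.12453209e-06,
        1.18141166e+00, -1.78501805e-01]), 'qd': array([ 0.0001257 , -0.00164094, -0.003413  , -0.00044904,  0.00046434,
        0.00218197]), 'tau': array([ 3.08466997e-04, -4.43305457e+01, -1.78586268e+01, -1.77736360e-04,
        3.86769170e-03,  6.09505491e-06]), 'tcp_pos': array([ 0.17914031, -0.5981142 ,  0.23044517]), 'tool_rot': array([ 9.89449105e-01,  1.44877651e-01,  3.10415002e-05, -9.66776240e-04]), 'force': array([ 0.73231687,  0.7827778 , -0.43504165]), 'ft_torque': array([ 0.01024183,  0.01357665, -0.03739087]), 'gripper_force': 0.0, 'finger_gap': 0.998985863313839}
```

View pics/top0.png

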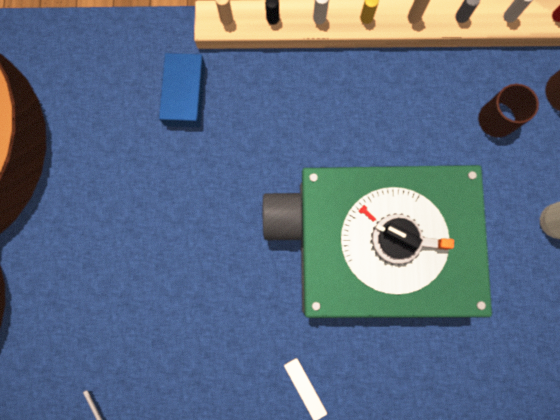

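View pics/side0.png

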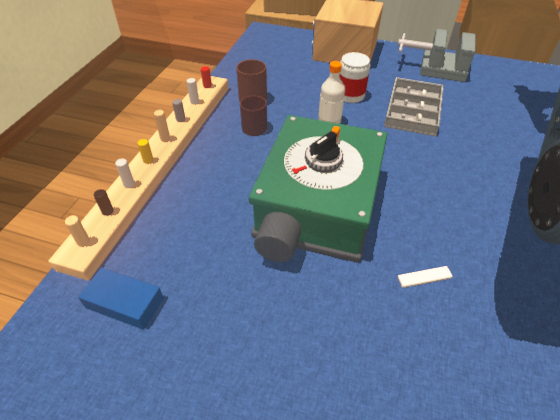

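```bash
cat > h.py <<'E'
from station import *
import cv2, numpy as np
def ray(n,uv,z):
    c=calibration(n); K,R,t=c["camera_matrix"],c["R"],c["t"]
    o=-R.T@t; d=R.T@np.linalg.inv(K)@np.array([uv[0],uv[1],1.]); return o+d*(z-o[2])/d[2]
def pix(n,X):
    c=calibration(n); p=c["camera_matrix"]@(c["R"]@np.array(X)+c["t"]); return p[:2]/p[2]
E
python3 - <<'E'
from h import *
for n,(x0,y0,x1,y1) in dict(top=(330,175,470,305),side=(270,115,380,200)).items():
    b=cv2.imread(f"pics/{n}0.png"); h=cv2.cvtColor(b,cv2.COLOR_BGR2HSV).astype(int)
    H,S,V=h[...,0],h[...,1],h[...,2]; roi=np.zeros(H.shape,bool); roi[y0:y1,x0:x1]=1
    for k,m,z in(("red",((H<5)|(H>174))&(S>140)&(V>100),.112),("orange",(H>=6)&(H<22)&(S>150)&(V>120),.142),("green",(H>55)&(H<80)&(S>120),.11)):
        m=(m&(roi if k!="green" else True)).astype(np.uint8)
        ct=max(cv2.findContours(m,0,2)[0],key=cv2.contourArea)
        M=cv2.moments(ct);uv=(M["m10"]/M["m00"],M["m01"]/M["m00"]); print(n,k,np.round(uv,1),M["m00"],ray(n,uv,z).round(4))
        if k=="red":
            P=np.array([ray(n,p[0],z)[:2] for p in ct]); print(P.round(4).tolist())
    p=((V>150)&(S<60)&roi).astype(np.uint8); ct=max(cv2.findContours(p,0,2)[0],key=cv2.contourArea)
    e=cv2.fitEllipse(cv2.convexHull(ct)); print("plate",e,ray(n,e[0],.11).round(4))
    cv2.imwrite(f"pics/{n}0c.png",cv2.resize(b[y0:y1,x0:x1],None,fx=4,fy=4,interpolation=2))
E
```

```text
top red [366.2 212.6] 61.0 [ 0.5812 -0.085   0.112 ]
[[0.59, -0.081], [0.5846, -0.0756], [0.5833, -0.0756], [0.5819, -0.0769], [0.582, -0.0822], [0.5714, -0.0925], [0.5714, -0.0938], [0.5727, -0.0951], [0.574, -0.0951], [0.586, -0.0835], [0.5887, -0.0836], [0.59, -0.0823]]
top orange [446.  243.5] 122.5 [ 0.5386 -0.1777  0.142 ]Traceback (most recent call last):
  File "<stdin>", line 8, in <module>
ZeroDivisionError: float division by zero
```

```bash
python3 - <<'E'
from h import *
for n,(x0,y0,x1,y1) in dict(top=(330,175,470,305),side=(270,115,380,200)).items():
    b=cv2.imread(f"pics/{n}0.png"); h=cv2.cvtColor(b,cv2.COLOR_BGR2HSV).astype(int)
    H,S,V=h[...,0],h[...,1],h[...,2]; roi=np.zeros(H.shape,bool); roi[y0:y1,x0:x1]=1
    print(h[175,330] if n=="top" else h[200,350])
    for k,m,z in(("red",((H<5)|(H>174))&(S>140)&(V>100),.114),("orange",(H>=6)&(H<22)&(S>150)&(V>120),.142)):
        m=(m&roi).astype(np.uint8)
        ct=max(cv2.findContours(m,0,2)[0],key=cv2.contourArea)
        M=cv2.moments(ct);uv=(M["m10"]/M["m00"],M["m01"]/M["m00"]); print(n,k,np.round(uv,1),M["m00"],ray(n,uv,z).round(4))
    p=((V>150)&(S<60)&roi).astype(np.uint8); ct=max(cv2.findContours(p,0,2)[0],key=cv2.contourArea)
    e=cv2.fitEllipse(cv2.convexHull(ct)); print("plate",e,ray(n,e[0],.11).round(4))
    cv2.imwrite(f"pics/{n}0c.png",cv2.resize(b[y0:y1,x0:x1],None,fx=4,fy=4,interpolation=2))
E
```

```text
[ 68 104 150]
top red [366.2 212.6] 61.0 [ 0.5809 -0.0847  0.114 ]
top orange [446.  243.5] 122.5 [ 0.5386 -0.1777  0.142 ]
plate ((394.8008117675781, 240.2460174560547), (106.70702362060547, 110.6584243774414), 123.36782836914062) [ 0.5451 -0.122   0.11  ]
[ 69 109 145]
side red [298.7 169.2] 35.0 [ 0.5788 -0.0835  0.114 ]
side orange [335.7 129.7] 42.0 [ 0.5366 -0.1743  0.142 ]
plate ((323.1930236816406, 162.451171875), (53.505958557128906, 79.98321533203125), 95.04883575439453) [ 0.5434 -0.1178  0.11  ]
```

View pics/top0c.png

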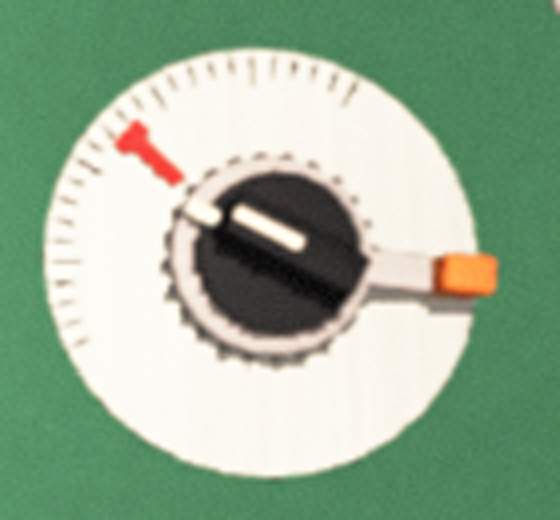

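View pics/side0c.png

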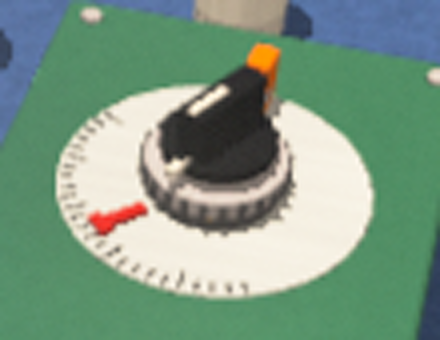

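```bash
python3 - <<'E'
from h import *
ctr=dict(top=np.array([.5451,-.122]),side=np.array([.5434,-.1178]))
off=dict(top=(330,175),side=(270,115))
q=dict(top=[((203,213),.136),((240,212),.163),((300,243),.163),((180,183),.114),((128,135),.114),((466,275),.142)],side=[((178,165),.136),((195,112),.163),((228,88),.163),((147,210),.114),((97,222),.114),((266,50),.142)])
for n in q:
    for (u,z) in q[n]:
        X=ray(n,np.array(u)/4+off[n],z)[:2]; d=X-ctr[n]; print(n,u,X.round(4),np.hypot(*d).round(4),np.degrees(np.arctan2(d[1],d[0])).round(1))
    a=[ray(n,np.array(q[n][i][0])/4+off[n],.163)[:2] for i in(1,2)];d=a[0]-a[1];print("bar",np.degrees(np.arctan2(d[1],d[0])))
    for k in(60,70,80):
        print(k,((pix(n,[*(ctr[n]+.032*np.array([np.cos(np.radians(k)),np.sin(np.radians(k))])),.136])-off[n])*4).round(0))
E
```

```text
top (203, 213) [ 0.5577 -0.099 ] 0.0262 61.3
top (240, 212) [ 0.5549 -0.1049] 0.0197 60.1
top (300, 243) [ 0.5457 -0.1226] 0.0008 -48.1
top (180, 183) [ 0.5701 -0.096 ] 0.0361 46.1
top (128, 135) [ 0.586  -0.0793] 0.0591 46.3
top (466, 275) [ 0.5383 -0.1783] 0.0567 -96.9
bar 62.372181516145716
60 [188. 202.]
70 [180. 218.]
80 [176. 235.]
side (178, 165) [ 0.5563 -0.0995] 0.0224 55.0
side (195, 112) [ 0.5517 -0.103 ] 0.017 60.6
side (228, 88) [ 0.5423 -0.1226] 0.0049 -102.4
side (147, 210) [ 0.5667 -0.0919] 0.0348 48.1
side (97, 222) [ 0.5851 -0.078 ] 0.0577 43.7
side (266, 50) [ 0.5366 -0.181 ] 0.0636 -96.1
bar 64.41504242997709
60 [165. 177.]
70 [175. 183.]
80 [187. 188.]
```

```bash
cat >> h.py <<'E'
from scipy.spatial.transform import Rotation as Ro
def yaw():
    x=Ro.from_quat(sense()["tool_rot"]).as_matrix()[:,0]; return np.degrees(np.arctan2(x[1],x[0]))
def go(xyz,yw=None):
    "tool-frame shift at a final yaw (tool down), and wz turn"
    s=sense(); y0=yaw(); y1=y0 if yw is None else yw
    d=np.array(xyz)-s["tcp_pos"]; a=np.radians(y1); ex=np.array([np.cos(a),np.sin(a)]); ey=np.array([np.sin(a),-np.cos(a)])
    print("t",round(s["t"],2),"tcp",s["tcp_pos"].round(4),"yaw",round(y0,2),"F",s["force"].round(2),"gap",round(s["finger_gap"],3))
    print("shift",(d[:2]@ex).round(4),(d[:2]@ey).round(4),(-d[2]).round(4),"wz",-np.radians(y1-y0).round(4))
E
python3 -c "
from h import *
go([.5442,-.1199,.23],62.5)"
```

```text
t 0.1 tcp [ 0.1791 -0.5981  0.2304] yaw 16.66 F [ 0.73  0.78 -0.44] gap 0.999
shift 0.5927 0.103 0.0004 wz -0.8001
```

Call:
{"api": "apply_moves", "payload": {
  "plan": [
    [0,0,-0.01,0,0,-0.16,-0.1],
    [0,0,-0.01,0,0,-0.16,-0.1],
    [0,0,-0.01,0,0,-0.16,-0.1],
    [0,0,0,0,0,-0.16,-0.1],
    [0,0,0,0,0,-0.16,-0.1],
    [0,0,0,0,0,0,-0.1]
  ],
  "force": 40
}}

```text
t: 0.85
tcp_pos: [0.1792, -0.5984, 0.2608]
tool_rot: [0.855, 0.518, 0.0, -0.0]
force: [0.9, 0.3, -0.5]
finger_gap: 0.549
gripper_force: 0.0
```

```bash
python3 -c "
from h import *
go([.5442,-.1199,.23],62.5)"
```

```text
t 0.85 tcp [ 0.1792 -0.5984  0.2608] yaw 62.39 F [ 0.93  0.34 -0.54] gap 0.549
shift 0.593 0.1028 0.0308 wz -0.0019
```

Call:
{"api": "apply_moves", "payload": {
  "plan": [
    [0.04,0.007,0,0,0,0,-0.1],
    [0.04,0.007,0,0,0,0,-0.1],
    [0.04,0.007,0,0,0,0,-0.1],
    [0.04,0.007,0,0,0,0,-0.1],
    [0.04,0.007,0,0,0,0,-0.1],
    [0.04,0.007,0,0,0,0,-0.1],
    [0.04,0.007,0,0,0,0,-0.1],
    [0.04,0.007,0,0,0,0,-0.1]
  ]
}}

```text
t: 1.85
tcp_pos: [0.3773, -0.3396, 0.2612]
tool_rot: [0.856, 0.517, 0.0, -0.0]
force: [0.5, -0.3, 0.2]
finger_gap: 0.55
gripper_force: 0.0
```

Call:
{"api": "apply_moves", "payload": {
  "plan": [
    [0.04,0.007,0,0,0,0,-0.1],
    [0.04,0.007,0,0,0,0,-0.1],
    [0.04,0.007,0,0,0,0,-0.1],
    [0.04,0.007,0,0,0,0,-0.1],
    [0.04,0.007,0,0,0,0,-0.1],
    [0.04,0.007,0,0,0,0,-0.1],
    [0.03,0.005,0,0,0,0,-0.1],
    [0,0,0,0,0,0,-0.1]
  ]
}}

```text
t: 2.85
tcp_pos: [0.5437, -0.1213, 0.261]
tool_rot: [0.855, 0.519, -0.0, -0.0]
force: [-0.5, -0.3, -0.0]
finger_gap: 0.549
gripper_force: 0.0
```

```bash
python3 -c "
from h import *
go([.5442,-.1199,.143],62.5)"
```

```text
t 2.85 tcp [ 0.5437 -0.1213  0.261 ] yaw 62.56 F [-0.5  -0.35 -0.03] gap 0.549
shift 0.0015 -0.0002 0.118 wz 0.001
```

Call:
{"api": "apply_moves", "payload": {
  "plan": [
    [0.0015,0,0.03,0,0,0,-0.1],
    [0,0,0.03,0,0,0,-0.1],
    [0,0,0.03,0,0,0,-0.1],
    [0,0,0.02,0,0,0,-0.1],
    [0,0,0.008,0,0,0,-0.1],
    [0,0,0,0,0,0,-0.1]
  ]
}}

```text
t: 3.6
tcp_pos: [0.5433, -0.1222, 0.1431]
tool_rot: [0.855, 0.518, -0.0, -0.0]
force: [0.5, -0.5, 0.2]
finger_gap: 0.549
gripper_force: 0.0
```

Call:
{"api": "apply_moves", "payload": {
  "plan": [
    [0,0,0,0,0,0,1],
    [0,0,0,0,0,0,1],
    [0,0,0,0,0,0,1],
    [0,0,0,0,0,0,1],
    [0,0,0,0,0,0,1],
    [0,0,0,0,0,0,1]
  ],
  "force": 40
}}

```text
t: 4.35
tcp_pos: [0.5456, -0.1226, 0.1446]
tool_rot: [0.855, 0.519, 0.001, 0.002]
force: [4.3, -2.4, 6.1]
finger_gap: 0.155
gripper_force: 43.7
```

```bash
python3 -c "
from h import *
go([.5442,-.1199,.143],46)
print(sense()['ft_torque'],sense()['gripper_force'])
b=snapshot('top')[:,:,::-1]; s=snapshot('side')[:,:,::-1]
cv2.imwrite('pics/g1.png',np.hstack([cv2.resize(b[175:305,330:470],(400,372)),cv2.resize(s[95:200,265:385],(400,350))[:372] if 0 else cv2.resize(s[95:207,265:385],(400,372))]))"
```

```text
t 4.35 tcp [ 0.5456 -0.1226  0.1446] yaw 62.51 F [ 4.3  -2.43  6.12] gap 0.155
shift 0.001 -0.0029 0.0016 wz 0.2881
[-0.38528943 -0.52675723  0.04907873] 43.70166599750519
```

View pics/g1.png

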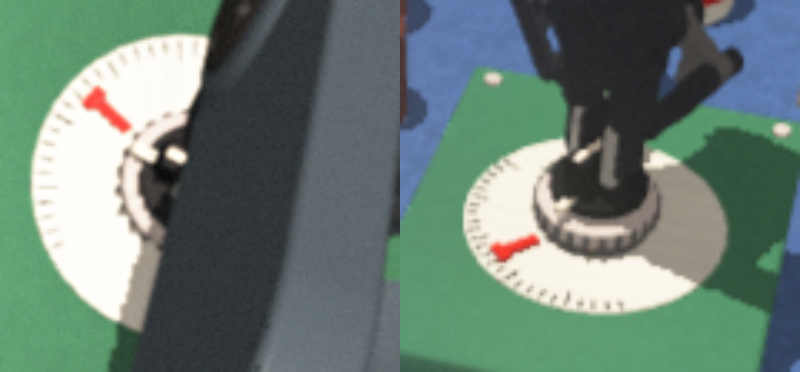

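Call:
{"api": "apply_moves", "payload": {
  "plan": [
    [0,0.0025,-0.001,0,0,0,1],
    [0,0,0,0,0,0.07,1],
    [0,0,0,0,0,0.07,1],
    [0,0,0,0,0,0.07,1],
    [0,0,0,0,0,0.07,1],
    [0,0,0,0,0,0,1],
    [0,0,0,0,0,0,1]
  ]
}}

```text
t: 5.32
tcp_pos: [0.5455, -0.1225, 0.1446]
tool_rot: [0.919, 0.394, -0.0, -0.0]
force: [0.9, -1.7, 4.8]
finger_gap: 0.152
gripper_force: 43.7
```

Call:
{"api": "apply_moves", "payload": {
  "plan": [
    [0,0,0,0,0,0,-0.1],
    [0,0,0,0,0,0,-0.1],
    [0,0,0,0,0,0,-0.1],
    [0,0,-0.02,0,0,0,-0.1],
    [0,0,-0.04,0,0,0,-0.1],
    [0,0,-0.04,0,0,0,-0.1],
    [0,0,0,0,0,0,-0.1]
  ]
}}

```text
t: 6.2
tcp_pos: [0.5478, -0.1234, 0.2475]
tool_rot: [0.919, 0.394, 0.002, 0.003]
force: [0.5, 0.3, -0.2]
finger_gap: 0.548
gripper_force: 0.0
```

```bash
python3 -c "
from h import *
go([.5442,-.1199,.143],46)
b=snapshot('top')[:,:,::-1]; s=snapshot('side')[:,:,::-1]
cv2.imwrite('pics/g2t.png',b);cv2.imwrite('pics/g2s.png',s)
cv2.imwrite('pics/g2.png',np.hstack([cv2.resize(b[195:275,350:430],(400,400),interpolation=2),cv2.resize(s[120:200,285:365],(400,400),interpolation=2)]))"
```

```text
t 6.2 tcp [ 0.5478 -0.1234  0.2475] yaw 46.47 F [ 0.49  0.3  -0.24] gap 0.548
shift 0.0001 -0.0051 0.1045 wz 0.0082
```

View pics/g2.png

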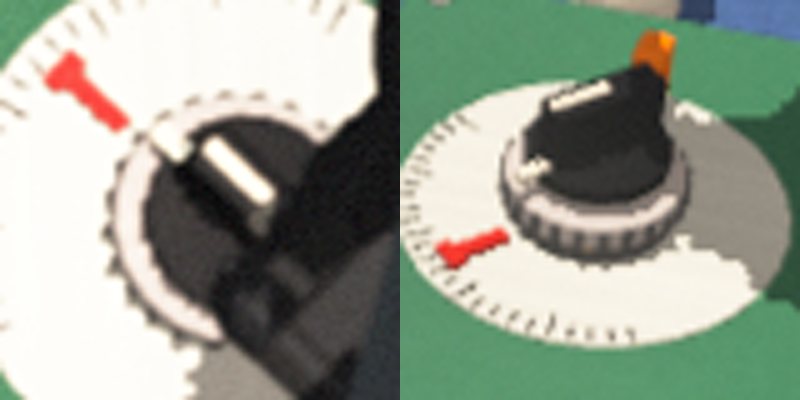

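```bash
python3 - <<'E'
from h import *
ctr=dict(top=np.array([.5451,-.122]),side=np.array([.5434,-.1178]))
off=dict(top=(350,195),side=(285,120))
st=dict(top=[(208,143),(267,197)],side=[(153,103),(208,88)])
no=dict(top=(172,143),side=(133,168))
for n in st:
    a=[ray(n,np.array(p)/5+off[n],.163)[:2] for p in st[n]]; d=a[0]-a[1]; print(n,"bar",np.degrees(np.arctan2(d[1],d[0])).round(1))
    d=ray(n,np.array(no[n])/5+off[n],.137)[:2]-ctr[n]; print("nose",np.hypot(*d),np.degrees(np.arctan2(d[1],d[0])))
    for k in(26,36,46,56,66): print(k,[((pix(n,[*(ctr[n]+r*np.array([np.cos(np.radians(k)),np.sin(np.radians(k))])),.138])-off[n])*5).round(0) for r in (.026,.032)])
    print("axis163",((pix(n,[*ctr[n],.163])-off[n])*5).round(0),"mark36",((pix(n,[*(ctr[n]+.036*.707),.114])-off[n])*5).round(0))
E
```

```text
top bar 46.6
nose 0.026077914542632936 45.039372958095086
26 [array([201., 123.]), array([190., 102.])]
36 [array([185., 132.]), array([171., 113.])]
46 [array([172., 144.]), array([154., 127.])]
56 [array([161., 158.]), array([141., 144.])]
66 [array([152., 173.]), array([130., 163.])]
axis163 [272. 206.] mark36 [127. 127.]
side bar 40.5
nose 0.0238187888881551 36.9425401669982
26 [array([123., 158.]), array([106., 160.])]
36 [array([127., 166.]), array([110., 170.])]
46 [array([133., 174.]), array([118., 180.])]
56 [array([141., 182.]), array([127., 189.])]
66 [array([150., 188.]), array([139., 197.])]
axis163 [204.  93.] mark36 [103. 235.]
```

Call:
{"api": "apply_moves", "payload": {
  "plan": [
    [0,0,0,0,0,-0.17,1],
    [0,0,0,0,0,-0.17,1],
    [0,0,0,0,0,-0.17,1],
    [0,0,0,0,0,-0.17,1],
    [0,0,0,0,0,-0.17,1],
    [0,0,0,0,0,-0.17,1],
    [0,0,0,0,0,-0.17,1],
    [0,0,0,0,0,-0.17,1]
  ]
}}

```text
t: 7.3
tcp_pos: [0.5446, -0.1222, 0.2422]
tool_rot: [0.464, 0.886, -0.0, -0.002]
force: [0.1, -0.1, -0.9]
finger_gap: 0.003
gripper_force: 0.0
```

Call:
{"api": "apply_moves", "payload": {
  "plan": [
    [0,0,0,0,0,-0.17,1],
    [0,0,0,0,0,-0.17,1],
    [0,0,0,0,0,-0.17,1],
    [0,0,0,0,0,-0.17,1],
    [0,0,0,0,0,-0.17,1],
    [0,0,0,0,0,0,1]
  ]
}}

```text
t: 8.05
tcp_pos: [0.5449, -0.1223, 0.2425]
tool_rot: [0.061, 0.998, 0.001, -0.002]
force: [-0.2, -0.4, -0.8]
finger_gap: 0.001
gripper_force: 0.0
```

```bash
python3 -c "
from h import *
go([.5684,-.1838,.125],173)"
```

```text
t 8.05 tcp [ 0.5449 -0.1223  0.2425] yaw 172.96 F [-0.2  -0.37 -0.84] gap 0.001
shift -0.0309 -0.0582 0.1175 wz -0.0006
```

Call:
{"api": "apply_moves", "payload": {
  "plan": [
    [-0.015,-0.029,0,0,0,0,1],
    [-0.016,-0.029,0,0,0,0,1],
    [0,0,0.03,0,0,0,1],
    [0,0,0.03,0,0,0,1],
    [0,0,0.03,0,0,0,1],
    [0,0,0.02,0,0,0,1],
    [0,0,0.008,0,0,0,1],
    [0,0,0,0,0,0,1]
  ]
}}

```text
t: 9.05
tcp_pos: [0.5693, -0.1839, 0.1256]
tool_rot: [0.061, 0.998, 0.0, -0.001]
force: [-0.2, -0.5, -0.9]
finger_gap: 0.001
gripper_force: 0.0
```

```bash
python3 -c "
from h import *
go([.5684,-.1838,.124],173)
b=snapshot('top')[:,:,::-1]; s=snapshot('side')[:,:,::-1]
cv2.imwrite('pics/g3.png',np.hstack([cv2.resize(b[185:285,350:450],(400,400),interpolation=2),cv2.resize(s[110:210,280:380],(400,400),interpolation=2)]))"
```

```text
t 9.05 tcp [ 0.5693 -0.1839  0.1256] yaw 173.01 F [-0.2  -0.49 -0.94] gap 0.001
shift 0.0009 -0.0 0.0016 wz 0.0001
```

View pics/g3.png

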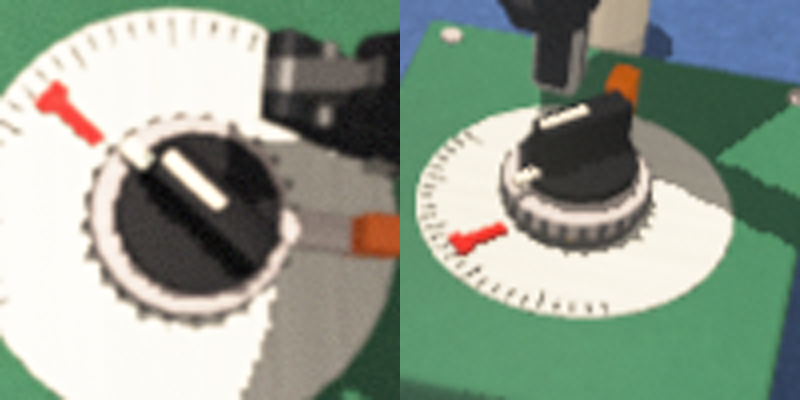

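Call:
{"api": "apply_moves", "payload": {
  "plan": [
    [0.003,0,0.002,0,0,0,1],
    [0.003,0,0.002,0,0,0,1],
    [0.003,0,0,0,0,0,1],
    [0.003,0,0,0,0,0,1],
    [0.002,0,0,0,0,0,1],
    [0,0,0,0,0,0,1]
  ]
}}

```text
t: 9.9
tcp_pos: [0.5557, -0.1825, 0.1224]
tool_rot: [0.06, 0.998, -0.0, 0.0]
force: [-0.0, -0.4, 0.1]
finger_gap: 0.002
gripper_force: 0.0
```

Call:
{"api": "apply_moves", "payload": {
  "plan": [
    [0.0059,-0.0014,0,0,0,0.1,1],
    [0.0059,-0.0014,0,0,0,0.1,1],
    [0.0059,-0.0014,0,0,0,0.1,1],
    [0.0059,-0.0014,0,0,0,0.1,1],
    [0,0,0,0,0,0,1]
  ]
}}

```text
t: 10.52
tcp_pos: [0.5316, -0.1815, 0.1224]
tool_rot: [0.257, 0.966, 0.0, -0.0]
force: [0.2, 0.5, 0.2]
finger_gap: 0.004
gripper_force: 0.0
```

```bash
cat >> h.py <<'E'
def rel():
    s=sense(); C=np.array([.5457,-.1225]); a=np.radians(yaw()); ex=np.array([np.cos(a),np.sin(a)]); ey=np.array([np.sin(a),-np.cos(a)])
    r=s["tcp_pos"][:2]-C; print("t",round(s["t"],2),"tool rel axis in tool frame",(r@ex).round(4),(r@ey).round(4),"z",s["tcp_pos"][2].round(4),"yaw",round(yaw(),2),"ang",np.degrees(np.arctan2(r[1],r[0])).round(2),"F tool",(s["force"][:2]@ex).round(2),(s["force"][:2]@ey).round(2))
E
python3 -c "
from h import *
rel()
b=snapshot('top')[:,:,::-1]
cv2.imwrite('pics/g4.png',cv2.resize(b[185:305,350:470],(480,480),interpolation=2))"
```

```text
t 10.53 tool rel axis in tool frame -0.017 -0.0582 z 0.1224 yaw 150.22 ang -103.48 F tool 0.08 0.53
```

View pics/g4.png

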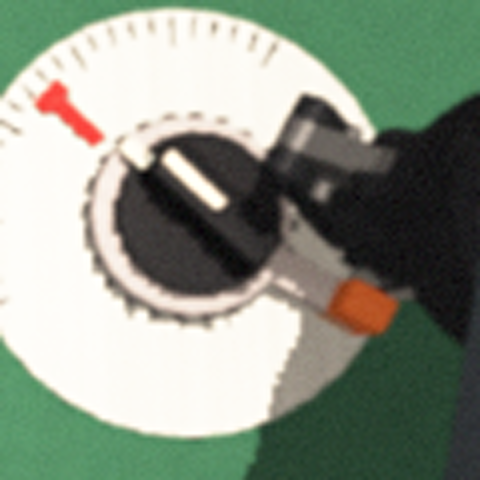

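Call:
{"api": "apply_moves", "payload": {
  "plan": [
    [0.0059,-0.0014,0,0,0,0.1,1],
    [0.0059,-0.0014,0,0,0,0.1,1],
    [0.0059,-0.0014,0,0,0,0.1,1],
    [0.0059,-0.0014,0,0,0,0.1,1],
    [0,0,0,0,0,0,1]
  ]
}}

```text
t: 11.2
tcp_pos: [0.5099, -0.1712, 0.1224]
tool_rot: [0.443, 0.896, 0.0, -0.0]
force: [0.7, 0.0, 0.5]
finger_gap: -0.0
gripper_force: 0.0
```

```bash
python3 -c "
from h import *
rel()"
```

```text
t 11.2 tool rel axis in tool frame -0.0169 -0.058 z 0.1224 yaw 127.37 ang -126.36 F tool -0.41 0.55
```

Call:
{"api": "apply_moves", "payload": {
  "plan": [
    [0.0029,-0.0008,0,0,0,0.05,1],
    [0.0029,-0.0008,0,0,0,0.05,1],
    [0,0,0,0,0,0,1]
  ]
}}

```text
t: 11.58
tcp_pos: [0.5055, -0.1676, 0.1224]
tool_rot: [0.487, 0.873, 0.0, 0.0]
force: [-0.3, 1.8, -0.5]
finger_gap: -0.002
gripper_force: 0.2
```

```bash
python3 -c "
from h import *
rel()"
```

```text
t 11.57 tool rel axis in tool frame -0.0173 -0.0579 z 0.1224 yaw 121.66 ang -131.69 F tool 1.66 0.71
```

Call:
{"api": "apply_moves", "payload": {
  "plan": [
    [0.0018,-0.0005,0,0,0,0.03,1],
    [0,0,0,0,0,0,1]
  ]
}}

```text
t: 11.82
tcp_pos: [0.504, -0.1662, 0.1223]
tool_rot: [0.501, 0.865, 0.0, 0.0]
force: [0.6, -0.8, -0.5]
finger_gap: 0.004
gripper_force: 0.4
```

Call:
{"api": "apply_moves", "payload": {
  "plan": [
    [0.0018,-0.0005,0,0,0,0.03,1],
    [0,0,0,0,0,0,1]
  ]
}}

```text
t: 12.08
tcp_pos: [0.5025, -0.1647, 0.1223]
tool_rot: [0.515, 0.857, 0.0, -0.0]
force: [0.6, -1.4, 0.0]
finger_gap: -0.004
gripper_force: 0.3
```

Call:
{"api": "apply_moves", "payload": {
  "plan": [
    [0.0018,-0.0005,0,0,0,0.03,1],
    [0,0,0,0,0,0,1]
  ]
}}

```text
t: 12.32
tcp_pos: [0.501, -0.1633, 0.1223]
tool_rot: [0.527, 0.85, 0.0, -0.0]
force: [1.8, -0.1, -0.2]
finger_gap: -0.003
gripper_force: 0.2
```

```bash
python3 -c "
from h import *
rel()"
```

```text
t 12.32 tool rel axis in tool frame -0.0168 -0.0582 z 0.1223 yaw 116.34 ang -137.58 F tool -0.85 1.57
```

Call:
{"api": "apply_moves", "payload": {
  "plan": [
    [0.0018,-0.0005,0,0,0,0.03,1],
    [0,0,0,0,0,0,1]
  ]
}}

```text
t: 12.58
tcp_pos: [0.4998, -0.1619, 0.1223]
tool_rot: [0.54, 0.842, 0.0, -0.0]
force: [0.9, 0.5, 0.5]
finger_gap: 0.002
gripper_force: 0.2
```

Call:
{"api": "apply_moves", "payload": {
  "plan": [
    [0.0018,-0.0005,0,0,0,0.03,1],
    [0,0,0,0,0,0,1]
  ]
}}

```text
t: 12.82
tcp_pos: [0.4986, -0.1605, 0.1223]
tool_rot: [0.553, 0.833, 0.0, -0.0]
force: [0.3, 0.6, 0.2]
finger_gap: 0.002
gripper_force: 0.2
```

Call:
{"api": "apply_moves", "payload": {
  "plan": [
    [0.0018,-0.0005,0,0,0,0.03,1],
    [0,0,0,0,0,0,1]
  ]
}}

```text
t: 13.08
tcp_pos: [0.4975, -0.1591, 0.1223]
tool_rot: [0.565, 0.825, 0.0, -0.0]
force: [0.4, -0.1, -0.1]
finger_gap: 0.0
gripper_force: 0.2
```

```bash
python3 -c "
from h import *
rel()"
```

```text
t 13.07 tool rel axis in tool frame -0.0167 -0.0582 z 0.1223 yaw 111.18 ang -142.83 F tool -0.21 0.38
```

Call:
{"api": "apply_moves", "payload": {
  "plan": [
    [0.0018,-0.0005,0,0,0,0.03,1],
    [0,0,0,0,0,0,1]
  ]
}}

```text
t: 13.32
tcp_pos: [0.4963, -0.1576, 0.1223]
tool_rot: [0.577, 0.816, 0.0, -0.0]
force: [-0.1, -0.8, -0.5]
finger_gap: 0.004
gripper_force: 0.2
```

Call:
{"api": "apply_moves", "payload": {
  "plan": [
    [0.0018,-0.0005,0,0,0,0.03,1],
    [0,0,0,0,0,0,1]
  ]
}}

```text
t: 13.58
tcp_pos: [0.4953, -0.1561, 0.1223]
tool_rot: [0.59, 0.808, 0.0, -0.0]
force: [-0.1, -1.6, -0.1]
finger_gap: -0.004
gripper_force: 0.2
```

Call:
{"api": "apply_moves", "payload": {
  "plan": [
    [0.0018,-0.0005,0,0,0,0.03,1],
    [0,0,0,0,0,0,1]
  ]
}}

```text
t: 13.82
tcp_pos: [0.4943, -0.1545, 0.1223]
tool_rot: [0.602, 0.799, 0.0, -0.0]
force: [0.4, 0.5, 0.6]
finger_gap: 0.003
gripper_force: 0.2
```

```bash
python3 -c "
from h import *
rel()
b=snapshot('top')[:,:,::-1]
cv2.imwrite('pics/g5.png',cv2.resize(b[185:305,350:470],(480,480),interpolation=2))"
```

```text
t 13.82 tool rel axis in tool frame -0.0166 -0.0583 z 0.1223 yaw 106.02 ang -148.11 F tool 0.35 0.51
```

View pics/g5.png

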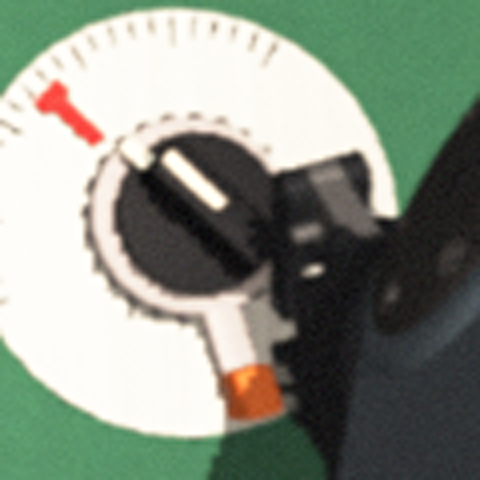

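Call:
{"api": "apply_moves", "payload": {
  "plan": [
    [0.0018,-0.0005,0,0,0,0.03,1],
    [0,0,0,0,0,0,1]
  ]
}}

```text
t: 14.12
tcp_pos: [0.4933, -0.1529, 0.1223]
tool_rot: [0.614, 0.79, 0.0, -0.0]
force: [0.8, 0.0, -0.2]
finger_gap: -0.0
gripper_force: 0.2
```

Call:
{"api": "apply_moves", "payload": {
  "plan": [
    [0.0018,-0.0005,0,0,0,0.03,1],
    [0,0,0,0,0,0,1]
  ]
}}

```text
t: 14.38
tcp_pos: [0.4924, -0.1513, 0.1223]
tool_rot: [0.625, 0.78, 0.0, -0.0]
force: [-0.6, -0.5, -0.6]
finger_gap: 0.001
gripper_force: 0.2
```

Call:
{"api": "apply_moves", "payload": {
  "plan": [
    [0.0018,-0.0005,0,0,0,0.03,1],
    [0,0,0,0,0,0,1]
  ]
}}

```text
t: 14.62
tcp_pos: [0.4915, -0.1497, 0.1223]
tool_rot: [0.637, 0.771, 0.0, -0.0]
force: [0.4, -0.7, -0.6]
finger_gap: 0.001
gripper_force: 0.2
```

```bash
python3 -c "
from h import *
rel()"
```

```text
t 14.62 tool rel axis in tool frame -0.0165 -0.0583 z 0.1223 yaw 100.86 ang -153.37 F tool -0.78 0.27
```

Call:
{"api": "apply_moves", "payload": {
  "plan": [
    [0.0018,-0.0005,0,0,0,0.03,1],
    [0,0,0,0,0,0,1]
  ]
}}

```text
t: 14.88
tcp_pos: [0.4907, -0.148, 0.1223]
tool_rot: [0.648, 0.761, 0.0, -0.0]
force: [0.1, -1.3, -0.5]
finger_gap: -0.002
gripper_force: 0.2
```

Call:
{"api": "apply_moves", "payload": {
  "plan": [
    [0.0018,-0.0005,0,0,0,0.03,1],
    [0,0,0,0,0,0,1]
  ]
}}

```text
t: 15.12
tcp_pos: [0.49, -0.1464, 0.1223]
tool_rot: [0.66, 0.751, 0.0, 0.0]
force: [0.5, -1.4, 0.0]
finger_gap: -0.002
gripper_force: 0.5
```

```bash
python3 -c "
from h import *
rel()"
```

```text
t 15.12 tool rel axis in tool frame -0.0165 -0.0583 z 0.1223 yaw 97.43 ang -156.77 F tool -1.41 0.28
```

Call:
{"api": "apply_moves", "payload": {
  "plan": [
    [0.0018,-0.0005,0,0,0,0.03,1],
    [0,0,0,0,0,0,1]
  ]
}}

```text
t: 15.38
tcp_pos: [0.4897, -0.1459, 0.1225]
tool_rot: [0.671, 0.741, -0.001, 0.001]
force: [0.5, -4.7, -0.2]
finger_gap: 0.004
gripper_force: 2.4
```

Call:
{"api": "apply_moves", "payload": {
  "plan": [
    [0.0018,-0.0005,0,0,0,0.03,1],
    [0,0,0,0,0,0,1]
  ]
}}

```text
t: 15.62
tcp_pos: [0.4892, -0.1448, 0.1226]
tool_rot: [0.682, 0.731, -0.001, 0.002]
force: [-0.4, -7.1, -0.6]
finger_gap: 0.003
gripper_force: 3.4
```

```bash
python3 -c "
from h import *
rel()"
```

```text
t 15.62 tool rel axis in tool frame -0.0183 -0.058 z 0.1226 yaw 94.02 ang -158.44 F tool -7.06 -0.92
```

Call:
{"api": "apply_moves", "payload": {
  "plan": [
    [0.0018,-0.0004,0,0,0,0.02,1],
    [0,0,0,0,0,0,1]
  ]
}}

```text
t: 15.88
tcp_pos: [0.4887, -0.1437, 0.1226]
tool_rot: [0.689, 0.725, -0.001, 0.002]
force: [-1.0, -8.1, -0.1]
finger_gap: -0.001
gripper_force: 4.2
```

Call:
{"api": "apply_moves", "payload": {
  "plan": [
    [0.0018,-0.0004,0,0,0,0.02,1],
    [0,0,0,0,0,0,1]
  ]
}}

```text
t: 16.12
tcp_pos: [0.4884, -0.1425, 0.1227]
tool_rot: [0.696, 0.718, -0.001, 0.003]
force: [-1.4, -9.5, -0.9]
finger_gap: 0.0
gripper_force: 5.1
```

```bash
python3 -c "
from h import *
rel()"
```

```text
t 16.12 tool rel axis in tool frame -0.0182 -0.0579 z 0.1227 yaw 91.78 ang -160.78 F tool -9.49 -1.68
```

Call:
{"api": "apply_moves", "payload": {
  "plan": [
    [0.0018,-0.0004,0,0,0,0.02,1],
    [0,0,0,0,0,0,1]
  ]
}}

```text
t: 16.38
tcp_pos: [0.488, -0.1413, 0.1228]
tool_rot: [0.703, 0.711, -0.002, 0.003]
force: [-2.1, -12.3, -1.3]
finger_gap: 0.005
gripper_force: 6.0
```

Call:
{"api": "apply_moves", "payload": {
  "plan": [
    [0.0018,-0.0004,0,0,0,0.02,1],
    [0,0,0,0,0,0,1]
  ]
}}

```text
t: 16.62
tcp_pos: [0.4876, -0.1401, 0.1228]
tool_rot: [0.71, 0.704, -0.002, 0.003]
force: [-2.3, -13.8, -1.5]
finger_gap: 0.0
gripper_force: 6.8
```

```bash
python3 -c "
from h import *
rel()"
```

```text
t 16.62 tool rel axis in tool frame -0.018 -0.0579 z 0.1228 yaw 89.53 ang -163.17 F tool -13.82 -2.16
```

Firm at 14 N. Hold 0.25 s, back off and rise, then look.

Call:
{"api": "apply_moves", "payload": {
  "plan": [
    [0,0,0,0,0,0,1],
    [0,0,0,0,0,0,1],
    [-0.008,-0.001,0,0,0,0,1],
    [-0.006,-0.003,0,0,0,0,1],
    [0,0,-0.02,0,0,0,1],
    [0,0,-0.04,0,0,0,1],
    [0,0,-0.04,0,0,0,1],
    [0,-0.05,0,0,0,0,1]
  ]
}}

```text
t: 17.62
tcp_pos: [0.4367, -0.1513, 0.2255]
tool_rot: [0.71, 0.704, 0.002, 0.005]
force: [-1.0, 0.1, -0.2]
finger_gap: 0.004
gripper_force: 0.0
```

Call:
{"api": "apply_moves", "payload": {
  "plan": [
    [-0.03,-0.03,0,0,0,0,1],
    [-0.04,0,0,0,0,0,1],
    [-0.04,0,0,0,0,0,1],
    [-0.04,0,0,0,0,0,1],
    [0,0,0,0,0,0,1],
    [0,0,0,0,0,0,1]
  ]
}}

```text
t: 18.38
tcp_pos: [0.4004, -0.2977, 0.2218]
tool_rot: [0.711, 0.703, 0.0, -0.001]
force: [-0.2, 1.1, 0.2]
finger_gap: 0.003
gripper_force: 0.0
```

```bash
python3 -c "
from h import *
rel()
b=snapshot('top')[:,:,::-1]; s=snapshot('side')[:,:,::-1]
cv2.imwrite('pics/g6.png',np.hstack([cv2.resize(b[185:285,345:445],(400,400),interpolation=2),cv2.resize(s[110:210,280:380],(400,400),interpolation=2)]))"
```

```text
t 18.38 tool rel axis in tool frame -0.1767 -0.1435 z 0.2218 yaw 89.4 ang -129.68 F tool 1.07 -0.2
```

View pics/g6.png

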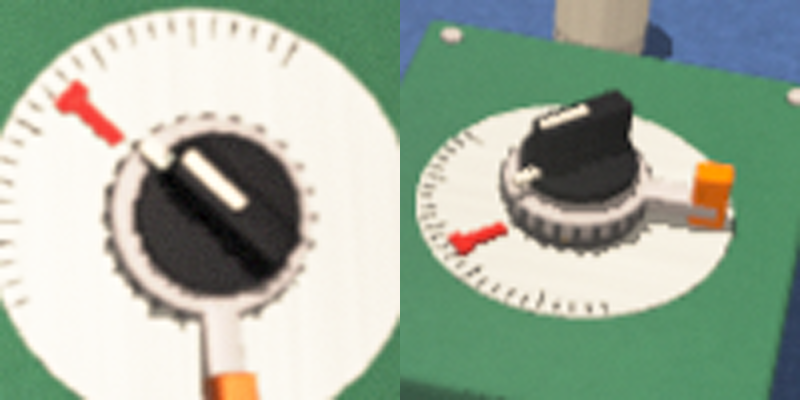

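```bash
python3 -c "
from station import *
print(sign_off())"
```

```text
the job is handed in; nothing more can be done
None
```

I turned the dial so its nose sits on the red mark (within about 2° by the camera), pushed the lock ring onto its seat to about 14 N, backed the arm clear, and handed the job in at about 18 s; sign-off gave no verdict. The dial needed only about 0.28 rad, less than the 0.4 rad minimum in the brief.

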